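Balance a loaded lever with a push meter

ROBOT

A 6-joint arm with a two-finger parallel gripper is mounted at the origin on the work surface. World frame = base frame: x ahead of the robot, y to its left, z up, the work surface at z = 0. Lengths are in mm, angles in rad, forces in N, time in s.
With the tool pointing down it reaches from about 275 to 750 mm from the base axis. Payload 10.2 kg.
Tool frame: the origin (TCP) lies at the very end of the fingers, on their centre line; the grasp point (between the pads) lies 19 mm behind it; z points along the fingers, y is the line along which they close (so a half turn about z gives the same grasp; the last joint's range is limited). The gripper opens to 85 mm and grips with 20 to 120 N. Pads are 22 mm wide; open, the fingers measure 114 mm over their backs; the gripper's body (76 mm by 85 mm) begins 54 mm behind the grasp point. The pads swing forward as they close: fully open they stand 13 mm farther back than shut.
Start: joints at [0.913, 0.313, 1.498, -0, 1.331, -0.223], TCP at [221.158, 476.151, 231.294] pointing down, gripper open.
Joint ranges: [-2.94, 2.94], [-0.97, 2.17], [0.19, 2.56], [-1.23, 4.37], [0.02, 3.11], [-2.88, 2.88]. Speed limits (rad/s): [2.39, 2.39, 3.01, 3.14, 3.14, 3.14].

INTERFACE

Orientations are given as a unit quaternion [w, x, y, z].
In Python, from rig import ctrl gives the robot as it stands.
- The arm moves only by the shell command python3 -m inch 'ROWS' [OPENING] [FORCE]. ROWS is text: rows parted by semicolons, each of 6 numbers parted by spaces: the shift along the tool's x, y, z in mm, then the turn, a rotation vector about the tool's x, y, z in units of 6 degrees (1.0 is 6 degrees). A call has exactly 10 rows; each row shifts and turns the commanded pose from where the row before left it, along the tool's axes as they then stand; what a row does not reach is not made up. A row lasts 1/12 s, in which the tool goes at most 41.7 mm and 7.16 degrees, less where a joint would pass 70% of its speed; a pose out of reach is approached as far as the arm can. A call with a gripper value outside its range is refused whole. OPENING is the opening, from 0 (shut) to 1 (fully open), set as the call begins (- or left out, the last holds). The fingers move at their own pace and stop on an object; FORCE is the grip in N (left out, the last holds). Time passes only in rows, so rows that do not move let the fingers close, or fill a call up. It gives the time, the measured TCP pose, the force, the opening and the grip force at its end, in the units of the state.
- ctrl.sense(): the state, without advancing time (a new reading comes with each control period).
- ctrl.capture(name): name is "scene" or "top" or "wrist"; returns a dict with "image" (384x512x3 uint8, red, green, blue), "intrinsics" (3x3 intrinsics, pixels), "rvec" (rotation vector, rad) and "tvec" (3), from world to camera coordinates, as OpenCV has them. Camera axes: x right, y down, z forward; pixel columns grow to the right and rows downward; lengths in mm; the calibration is good to about 2 mm. A picture is of the moment at which its call begins. There is no depth.
- ctrl.finish_job(): hands the job in; it is judged then, once.
The state is a dict: "time_s": time; "joints": joint angles; "dq": joint speeds; "tau": joint torques, N m; "eef_pos": TCP position; "ee_rot": TCP orientation; "force": force on the tool from outside, world axes, zero at the start; "wrist_torque": the same for the moment, N m; "grip_width": opening from 0.0 (shut) to 1.0 (fully open); "grip_force": force on a finger pad.
Only numpy, scipy, OpenCV 4.12 (cv2) and the standard library are available. Lean on these libraries where they do the work, as an engineer would, in place of code of your own. Each camera call takes 0.05 s, during which the arm holds its last target. There are 200 camera calls.

TASK

Slide the brass weight onto the steel peg of the lever beam, right down, and let go so that the loaded end sinks to its stop. Then take the yellow push meter out of the rack, hold it upright with its rubber foot on the red spot at the other end of the beam, and press gently down until the beam is level. Finish still holding the meter there with the beam level and steady, carried by nothing but the meter, and leave the steel weight, the beaker and the petri dish where they are.

Things in the scene. Friction and masses are not known exactly. Their poses are not given: they have to be found in the camera images.
- lever: Lever apparatus, stand fixed to the bench. Grey base 100 x 370 x 14 mm; origin at the centre of its underside, z up, y along the beam (peg on the +y arm, red spot on the -y arm). Two steel cheeks, outer faces at x = +-29.5 mm, 36 mm wide along y, 100 mm high, carry a pivot along x, 85 mm up. Wooden beam 360 x 40 x 16 mm, centred on the pivot; its top is 93 mm up when level.
- beam (a joint): Tilt of the beam, rad: 0 level (its red needle then points straight down), negative with the peg arm down and the red-spot arm up; stops at -0.18 and +0.18. Slight pivot friction, no spring. The empty beam starts within 0.05 of level and stays where it is left; with the brass weight on the peg it drops to -0.18.
- peg_foot (a point): Point on the beam's top face at the foot of the steel peg, 105 mm from the pivot. The peg stands square on the beam, 11 mm diameter, 42 mm high, its top 8 mm tapering to 5 mm. z points along the peg.
- red_spot (a point): Centre of the red spot (22 mm diameter, in a white ring 34 mm in diameter) on the beam's top face, 155 mm from the pivot on the arm away from the peg; 93 mm above the bench when the beam is level, about 28 mm higher with the loaded peg arm down. z points up out of the beam.
- brass_weight: Loose brass ring weight, 56 mm outside diameter, 24 mm high, with a 16 mm hole through it; roughly 0.46 kg, not exactly known. Origin at the centre of its underside. It lies flat on one of the two places of the weight board, 18 mm above the bench.
- push_meter: Yellow push meter (spring force gauge), loose, 95 g. Tube 25 mm thick, 128 mm long, with a 27 mm black cap up to 140 mm; origin at the centre of the tube's lower end, z up the tube. Black collar, 42 mm, from 30 to 36 mm above the origin. A 12 mm plunger with a domed 19 mm rubber foot sticks out 50 mm below and springs in when pressed. Grip the tube 60 to 125 mm above the origin.
- plunger (a joint): How far the plunger is pushed into the tube, m: 0 free, 0.030 the end of its travel. The spring gives 200 N/m: 1 N for each 5 mm. Levelling the loaded beam takes about 2.5 to 3.8 N.
- meter_foot (a point): Lowest point of the plunger's rubber foot, 50 mm below the meter's origin when the plunger is free.
- rack: Wooden rack, fixed, 170 x 90 mm in x and y, 95 mm high; origin at the centre of its underside. The meter hangs by its collar in the middle hole (31 mm), its origin 65 mm and its foot 15 mm above the bench; lift it over 85 mm to clear the top. Two glass tubes, 114 mm high, stand 52 mm away on either side along x.
- weight_board: Wooden board, fixed to the bench, 240 x 110 x 18 mm; origin at the centre of its underside. Its two places lie 57 mm either side of the centre along its x axis; one holds the brass weight, the other the steel weight. Board and rack stand one on each side of the lever, either way round.
- steel_weight: Bystander: loose steel ring weight, 42 mm diameter, 20 mm high, on the other place of the board. Origin at the centre of its underside.
- beaker: Bystander: empty glass beaker, 68 mm diameter, 85 mm high, beyond the lever. Origin at the centre of its underside.
- petri_dish: Bystander: closed glass petri dish, 94 mm diameter, 21 mm high, on the robot's side of the lever. Origin at the centre of its underside.
There are look-alikes about, which are no part of the job. What is meant by the brass_weight is not blue, green or purple, and is the smaller of those in its own colour.

How it is judged (in metres and radians):
On the way, in this order (a step that is already met when the one before it is completed fails the run):
1. the brass weight sits right down on the beam around the peg, let go, and the loaded arm is down (distance between brass_weight and peg_foot below 0.007 m and value of joint beam below -0.14 rad and contact force between each of the arm, the fingers and brass_weight below 0.1 N), for 0.2 s.
2. the push meter is held clear of the rack (contact force between the fingers and push_meter above 1 N and height (world z) of meter_foot above 0.1 m and contact force between push_meter and rack below 0.05 N), for 0.1 s.
At the end, for the whole second after the job is handed in: Brass weight on the beam round the peg (within 7 mm), robot off it; beam level within 0.045 rad, still; meter gripped, upright within 0.12 rad, foot within 13 mm of the spot centre, pressing 1.5 to 6 N, plunger within its travel; hand off the lever; bystanders within 20 mm of their start (distance between brass_weight and peg_foot below 0.007 m and contact force between each of the arm, the fingers and brass_weight below 0.1 N and value of joint beam between -0.045 and 0.045 rad and velocity of joint beam between -0.1 and 0.1 rad/s and distance between meter_foot and red_spot below 0.013 m and angle between push_meter's own z axis and vertical below 0.12 rad and contact force between push_meter and lever between 1.5 and 6 N and value of joint plunger between 0.007 and 0.0285 m and contact force between the fingers and push_meter above 1 N and contact force between each of the arm, the fingers and lever below 0.2 N and distance of each of steel_weight, beaker, petri_dish from where it was at the start of the episode below 0.02 m and angle between each of steel_weight, beaker, petri_dish's own z axis and vertical below 0.2 rad); the arm keeps its last pose, push and grip.
It fails at once if the meter is pressed on the lever with more than 12 N (contact force between push_meter and lever above 12 N).
It fails at once if the steel weight, the beaker or the petri dish is shifted or tipped (distance of any of steel_weight, beaker, petri_dish from where it was at the start of the episode above 0.02 m or angle between any of steel_weight, beaker, petri_dish's own z axis and vertical above 0.3 rad).
It also fails if it takes over 64 s, if anything falls off the work surface, if the arm or the gripper's body presses on something with over 40 N, if the wrist force passes 120 N, or if a joint passes its speed limit or range.

## Working session

There is one attempt and no reset: what is moved stays moved. The work goes in short steps, Python scripts to look and compute and a shell command to move; the robot and the scene stay as the last step left them, time stands still between calls to the robot, and variables do not carry over. Pictures are saved under pics/ and viewed, at most 13 in all, crops included, and the job is handed in when it is done.

```bash
mkdir -p pics; ls; cat > h.py <<'E'
import numpy as np, cv2
from rig import ctrl
from scipy.spatial.transform import Rotation as R
def cap(n,save=None):
    c=ctrl.capture(n)
    if save: cv2.imwrite(f'pics/{save}.png',cv2.cvtColor(c['image'],cv2.COLOR_RGB2BGR))
    return c
def ray(c,uv):
    M=cv2.Rodrigues(np.array(c['rvec'],float))[0]; K=np.array(c['intrinsics'],float)
    o=-M.T@np.array(c['tvec'],float).ravel()
    return o, M.T@np.linalg.inv(K)@np.array([uv[0],uv[1],1.])
def plane(c,uv,z):
    o,d=ray(c,uv); return o+d*(z-o[2])/d[2]
def proj(c,P):
    return cv2.projectPoints(np.array(P,float).reshape(-1,3),np.array(c['rvec'],float),np.array(c['tvec'],float),np.array(c['intrinsics'],float),None)[0].reshape(-1,2)
def tool(p):
    """world point -> offset in tool axes"""
    s=ctrl.sense(); q=s['ee_rot']; r=R.from_quat([q[1],q[2],q[3],q[0]])
    return r.inv().apply(np.array(p)-np.array(s['eef_pos']))
E
python3 - <<'E'
from h import *
import pickle
a=cap('top','top0'); b=cap('scene','scene0'); 
pickle.dump((a,b),open('c0.pkl','wb'))
for c in(a,b): print(c['tvec'],c['rvec'],c['intrinsics'])
print(ctrl.sense())
E
```

```text
pics
[ -63.01494953  576.48737568 1080.86237216] [ 2.1888759  -2.18384689  0.11192257] [[395.38382917   0.         264.94348225]
 [  0.         395.38382917 179.49256978]
 [  0.           0.           1.        ]]
[-452.41557556 -170.03052813 1461.02201065] [ 2.2663155   0.65242387 -0.29629523] [[380.82650336   0.         257.62914152]
 [  0.         380.82650336 192.14400711]
 [  0.           0.           1.        ]]
{'time_s': 0.1, 'joints': array([ 9.12617853e-01,  3.13383343e-01,  1.49834909e+00,  2.81373593e-05,
        1.33099421e+00, -2.23411606e-01]), 'dq': array([-0.00181602, -0.00173352, -0.00259083, -0.0017836 ,  0.00142524,
        0.00056626]), 'tau': array([ 4.02965583e-03, -4.12896287e+01, -2.60142303e+01, -2.99114333e-05,
        3.03084315e-03,  9.09175412e-06]), 'eef_pos': array([220.99989567, 475.97306706, 230.80230313]), 'ee_rot': array([-2.54272216e-04,  2.15678614e-01,  9.76464241e-01, -5.06969275e-04]), 'force': array([0.98969933, 0.59195104, 0.83076073]), 'wrist_torque': array([0.03042106, 0.01184416, 0.00479581]), 'grip_force': 0.0, 'grip_width': 1.0019656392768848}
```

View pics/top0.png

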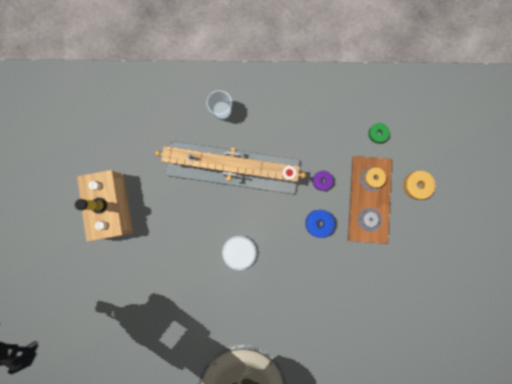

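View pics/scene0.png

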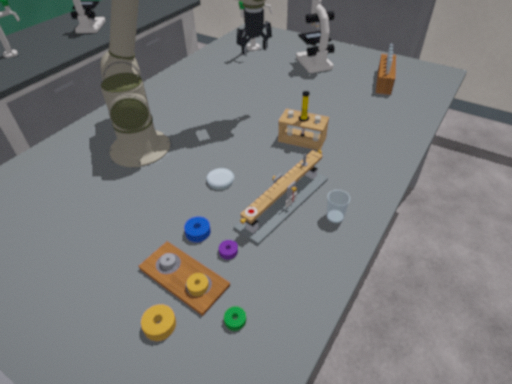

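Top view: brass weight at (375,177) on the board, red spot at (289,172), peg near (195,158), rack with the meter (cap tip at 80,204) at left, steel weight (371,219), beaker (220,104), dish (239,253). The larger brass-coloured ring at (420,185) is a look-alike.

```bash
cat > m.py <<'E'
from h import *
import pickle
a,b=pickle.load(open('c0.pkl','rb'))
def blob(c,lo,hi,box):
    x0,y0,x1,y1=box; h=cv2.cvtColor(c['image'],cv2.COLOR_RGB2HSV)
    m=cv2.inRange(h,lo,hi); k=np.zeros_like(m); k[y0:y1,x0:x1]=m[y0:y1,x0:x1]
    n,l,s,ce=cv2.connectedComponentsWithStats(k); i=1+np.argmax(s[1:,4])
    cs=cv2.findContours((l==i).astype(np.uint8),cv2.RETR_EXTERNAL,cv2.CHAIN_APPROX_NONE)[0]
    cc=max(cs,key=len); return ce[i],s[i],cv2.minEnclosingCircle(cc),cc
def tri(pa,pb):
    o1,d1=ray(a,pa);o2,d2=ray(b,pb); A=np.stack([d1,-d2],1); t=np.linalg.lstsq(A,o2-o1,rcond=None)[0]
    p,q=o1+d1*t[0],o2+d2*t[1]; return (p+q)/2,np.linalg.norm(p-q)
if __name__=='__main__':
    np.set_printoptions(precision=1,suppress=True)
    Y=(15,130,120),(32,255,255)
    for nm,c,box in(('top',a,(362,165,390,190)),('scene',b,(183,270,212,298))):
        ce,s,mc,_=blob(c,*Y,box); print('brass',nm,ce,s,mc,plane(c,mc[0],36 if nm=='top' else 33))
    h=[]
    for nm,c,box in(('top',a,(275,160,305,188)),('scene',b,(238,200,262,222))):
        hs=cv2.cvtColor(c['image'],cv2.COLOR_RGB2HSV)
        m=cv2.inRange(hs,(0,170,80),(5,255,255))|cv2.inRange(hs,(172,150,80),(180,255,255)); k=np.zeros_like(m);x0,y0,x1,y1=box;k[y0:y1,x0:x1]=m[y0:y1,x0:x1]
        M=cv2.moments(k,True); p=(M['m10']/M['m00'],M['m01']/M['m00']); h.append(p); print('spot',nm,M['m00'],p,plane(c,p,93))
    print(tri(*h))
    print('peg?',plane(a,(195,158),115))
    # rack hole: meter cap + collar
    print('meter cap bent', plane(a,(80,204),205))
    cv2.imwrite('pics/det.png',np.vstack([np.hstack([cv2.resize(c['image'][y:y+75,x:x+100],None,fx=4,fy=4,interpolation=2)[...,::-1] for c,x,y in r]) for r in (((a,60,160),(a,150,125)),((b,260,80),(b,230,140)))]))
E
python3 m.py
```

```text
brass top [375.8 176.9] [365 167  22  20 335] ((375.6881103515625, 176.9851531982422), 10.876482009887695) [ 583.6 -369.9   36. ]
brass scene [196.5 281.6] [183 270  29  28 583] ((197.0, 283.5), 19.448749542236328) [ 584.6 -367.4   33. ]
spot top 10.0 (289.0, 172.2) [ 590.3 -123.8   93. ]
spot scene 8.0 (250.75, 210.75) [ 593.9 -124.5   93. ]
(array([ 591.5, -123.3,   90.4]), np.float64(2.4376942126068553))
peg? [623.9 119.9 115. ]
meter cap bent [503.2 368.4 205. ]
```

View pics/det.png

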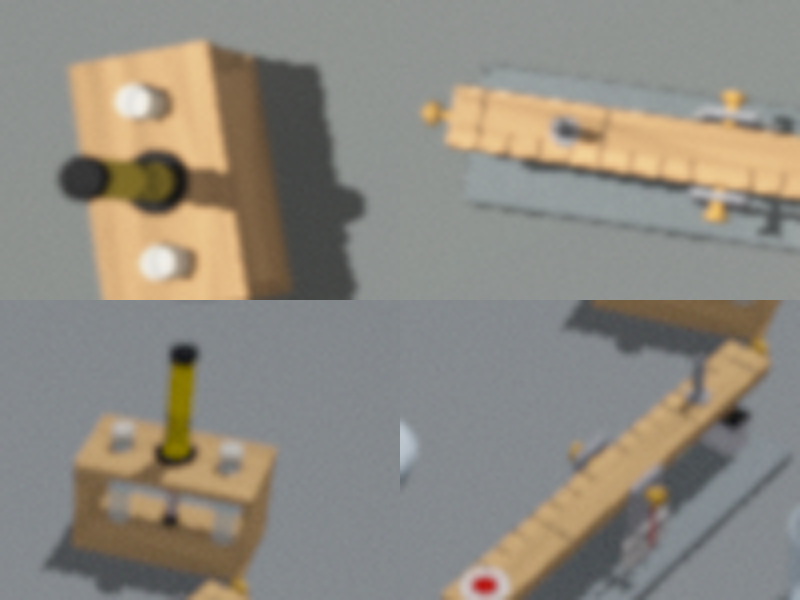

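The crops show the peg tip at top (190.7,157.6) and scene (304.3,155.5), the meter collar at top (99.3,205.2), and the cap at (80,204.5) top and (306,167/4+80≈92) scene.

```bash
python3 - <<'E'
from m import *
np.set_printoptions(precision=1,suppress=True)
s=plane(a,(289,172.2),91)
print('pegtip top',plane(a,(190.7,157.6),135),'scene',plane(b,(304.3,155.5),135),'base',plane(b,(303,165.3),93),tri((190.7,157.6),(304.3,155.5)))
p=plane(a,(190.7,157.6),135); d=p-s; print('sep',np.linalg.norm(d[:2]),'yawdeg',np.degrees(np.arctan2(-d[0],d[1])))
print('collar',plane(a,(99.3,205.2),101),'cap',plane(a,(80,204.5),205),plane(b,(306,91.5),205), tri((80,204.5),(306,91)))
print('steel',plane(a,(371,219),38))
t=np.array([560,125,300.]); print(tool(t))
E
```

```text
pegtip top [622.1 127.5 135. ] scene [629.4 130.8 135. ] base [627.3 132.1  93. ] (array([625.6, 130.1, 132.9]), np.float64(7.695237338017191))
sep 253.44746823172602 yawdeg -7.16093360966683
collar [502.5 365.4 101. ] cap [502.1 368.4 205. ] [504.1 374.3 205. ] (array([504.1, 368.2, 209.2]), np.float64(5.156868408438746))
steel [ 467.2 -353.7   38. ]
[-455.3 -175.6  -69.1]
```

```bash
python3 -m inch '-20 -8 -20 0 0 0;-36 -14 -15 0 0 0;-38 -15 -15 0 0 0;-38 -15 -10 0 0 0;-38 -15 -9 0 0 0;-38 -15 0 0 0 0;-38 -15 0 0 0 0;-38 -15 0 0 0 0;-38 -15 0 0 0 0;-38 -15 0 0 0 0' && python3 -m inch '-38 -14 0 0 0 0;-38 -12 0 0 0 0;-20 -8 0 0 0 0;0 0 0 0 0 1.1;0 0 0 0 0 1.1;0 0 0 0 0 1.1;0 0 0 0 0 1.1;0 0 0 0 0 1.1;0 0 0 0 0 1.1;0 0 0 0 0 1.1' && python3 -m inch '0 0 0 0 0 1.1;0 0 0 0 0 1.1;0 0 0 0 0 1.1;0 0 0 0 0 1.05;0 0 0 0 0 0;0 0 0 0 0 0;0 0 0 0 0 0;0 0 0 0 0 0;0 0 0 0 0 0;0 0 0 0 0 0'; python3 - <<'E'
from h import *
c=cap('wrist','w1'); M=cv2.Rodrigues(np.array(c['rvec']))[0]
s=ctrl.sense();print(-M.T@c['tvec'],M[2],s['eef_pos'],s['ee_rot'],s['joints'])
print(proj(c,[[625,130,135],[620,130,93],[591,-123,91]]))
E
```

```text
time_s: 0.93
eef_pos: [487.2, 195.6, 299.4]
ee_rot: [-0.0, 0.216, 0.976, -0.0]
force: [0.2, 0.7, -0.0]
grip_width: 1.004
grip_force: 0.0
time_s: 1.77
eef_pos: [558.9, 126.1, 299.1]
ee_rot: [-0.0, 0.584, 0.812, -0.0]
force: [0.1, -0.0, 0.3]
grip_width: 1.002
grip_force: 0.0
time_s: 2.6
eef_pos: [559.0, 126.1, 299.5]
ee_rot: [-0.0, 0.75, 0.662, -0.0]
force: [-0.1, -0.2, -0.4]
grip_width: 1.002
grip_force: 0.0
[567.99758905 199.74278028 442.2652637 ] [-0.03530591 -0.28982675 -0.9564277 ] [559.00554558 126.12363094 299.52167148] [ 7.92281491e-06  7.49944418e-01  6.61500847e-01 -1.17693051e-05] [ 1.75520322e-02  3.86070572e-01  1.22019986e+00 -2.73412627e-05
  1.53532988e+00  1.42712777e-01]
[[322.30690421 158.36358212]
 [310.11438836 151.30941168]
 [302.36839201 339.91781496]]
```

View pics/w1.png

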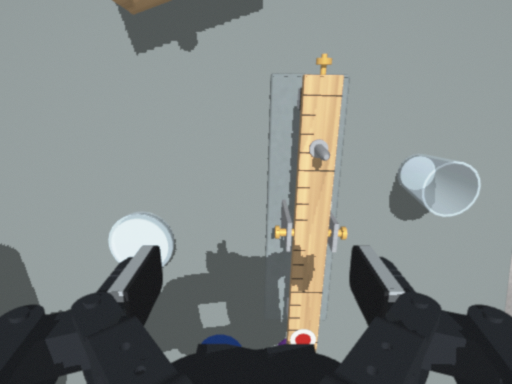

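The wrist picture shows the beam vertical in the image, the peg at about (320,150) and the red spot at (303,340). I'll segment these.

```bash
python3 - <<'E'
from h import *
import pickle
c=cap('wrist'); pickle.dump(c,open('w1.pkl','wb')); im=c['image']
h=cv2.cvtColor(im,cv2.COLOR_RGB2HSV)
m=cv2.inRange(h,(0,170,80),(5,255,255))|cv2.inRange(h,(172,150,80),(180,255,255));m[:325]=0;m[352:]=0;m[:,:285]=0;m[:,320:]=0
M=cv2.moments(m,True);p=(M['m10']/M['m00'],M['m01']/M['m00']);print('spot',M['m00'],p,plane(c,p,93))
# wood mask and edges per row
w=cv2.inRange(h,(8,70,90),(24,255,255))
L=[]
for y in list(range(100,132,4))+list(range(172,205,4)):
    xs=np.where(w[y,290:350])[0]+290; L.append((xs.min(),xs.max(),y))
for l in L: print(l, plane(c,((l[0]+l[1]+1)/2,l[2]),93).round(1), np.linalg.norm(plane(c,(l[0],l[2]),93)-plane(c,(l[1]+1,l[2]),93)).round(1))
big=cv2.resize(im[130:175,295:350],None,fx=10,fy=10,interpolation=cv2.INTER_CUBIC)[...,::-1]
cv2.imwrite('pics/peg.png',big)
E
```

```text
spot 106.0 (302.70754716981133, 339.1698113207547) [ 591.36913626 -120.02723303   93.        ]
(np.int64(301), np.int64(340), 100) [635.4 182.8  93. ] 42.0
(np.int64(301), np.int64(340), 104) [635.2 178.7  93. ] 42.1
(np.int64(301), np.int64(339), 108) [634.4 174.7  93. ] 41.2
(np.int64(301), np.int64(339), 112) [634.1 170.6  93. ] 41.4
(np.int64(300), np.int64(339), 116) [633.3 166.5  93. ] 42.6
(np.int64(300), np.int64(338), 120) [632.5 162.4  93. ] 41.7
(np.int64(300), np.int64(338), 124) [632.2 158.2  93. ] 41.8
(np.int64(300), np.int64(337), 128) [631.4 154.   93. ] 40.9
(np.int64(297), np.int64(333), 172) [624.2 105.9  93. ] 41.4
(np.int64(297), np.int64(333), 176) [623.9 101.3  93. ] 41.6
(np.int64(297), np.int64(332), 180) [623.   96.7  93. ] 40.6
(np.int64(296), np.int64(332), 184) [622.1  92.1  93. ] 41.9
(np.int64(296), np.int64(331), 188) [621.2  87.4  93. ] 40.9
(np.int64(296), np.int64(331), 192) [620.9  82.7  93. ] 41.1
(np.int64(296), np.int64(331), 196) [620.6  77.9  93. ] 41.3
(np.int64(295), np.int64(330), 200) [619.1  73.2  93. ] 41.4
(np.int64(295), np.int64(330), 204) [618.7  68.3  93. ] 41.6
```

View pics/peg.png

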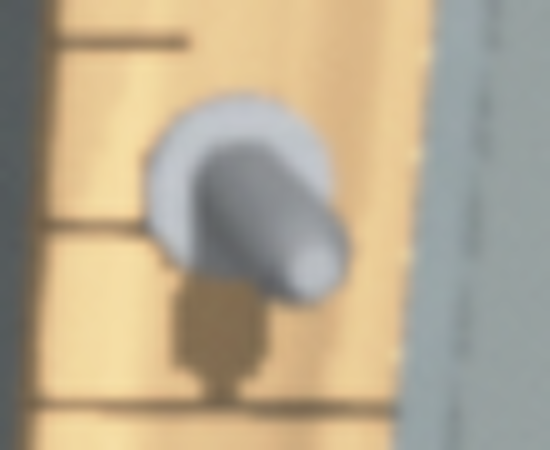

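```bash
python3 - <<'E'
from h import *
import pickle
np.set_printoptions(precision=1,suppress=True)
c=pickle.load(open('w1.pkl','rb'))
for t in(-.05,-.03,-.015,0,.015,.03,.05):
    f=plane(c,(318.55,148.25),93+105*np.sin(t)); s=plane(c,(302.7,339.2),93-155*np.sin(t))
    n=np.array([0,-np.sin(t),np.cos(t)]); tip=f+42*n
    print(t,f,s,np.linalg.norm(f-s),proj(c,tip),plane(c,(326.05,156.35),tip[2]))
E
```

```text
-0.05 [630.4 131.2  87.8] [ 590.8 -113.   100.7] 247.6954488329769 [[326.4 153.3]] [629.8 130.3 129.7]
-0.03 [630.  131.6  89.9] [ 591.  -115.8   97.6] 250.58631635078794 [[326.6 154.2]] [629.4 130.8 131.8]
-0.015 [629.7 131.9  91.4] [ 591.2 -117.9   95.3] 252.8322606352755 [[326.6 154.9]] [629.1 131.2 133.4]
0 [629.4 132.2  93. ] [ 591.4 -120.1   93. ] 255.14248049042743 [[326.7 155.6]] [628.7 131.5 135. ]
0.015 [629.2 132.5  94.6] [ 591.5 -122.2   90.7] 257.5147613017426 [[326.8 156.2]] [628.4 131.9 136.6]
0.03 [628.9 132.8  96.1] [ 591.7 -124.3   88.4] 259.9468499722144 [[326.9 156.9]] [628.1 132.2 138.1]
0.05 [628.5 133.2  98.2] [ 591.9 -127.2   85.3] 263.278717185849 [[327.  157.8]] [627.7 132.7 140.2]
```

```bash
python3 -m inch '-20 4 0 0 0 0;-38 7 0 0 0 0;-39 7 0 0 0 0;-39 7 0 0 0 0;-39 7 0 0 0 0;-39 7 0 0 0 0;-39 7 0 0 0 0;-39 7 0 0 0 0;-39 7 0 0 0 0;-39 7 0 0 0 0' && python3 -m inch '-39 7 10 0 0 0;-39 7 20 0 0 0;-16 4 20 0 0 0;0 0 0 0 0 0;0 0 0 0 0 0;0 0 0 0 0 0;0 0 0 0 0 0;0 0 0 0 0 0;0 0 0 0 0 0;0 0 0 0 0 0'; python3 - <<'E'
from h import *
np.set_printoptions(precision=1,suppress=True)
c=cap('wrist','w2'); h=cv2.cvtColor(c['image'],cv2.COLOR_RGB2HSV)
m=cv2.inRange(h,(15,130,100),(32,255,255))
print(proj(c,[583,-369,42]))
cs,_=cv2.findContours(m,cv2.RETR_CCOMP,cv2.CHAIN_APPROX_NONE)
for k in cs:
    if len(k)>25: e=cv2.fitEllipse(k); print(e,plane(c,e[0],42),plane(c,e[0],18),cv2.contourArea(k))
print(ctrl.sense()['eef_pos'])
E
```

```text
time_s: 3.53
eef_pos: [578.7, -251.4, 299.6]
ee_rot: [0.0, 0.75, 0.661, 0.0]
force: [1.4, -0.2, -0.5]
grip_width: 1.002
grip_force: 0.0
time_s: 4.37
eef_pos: [585.2, -341.9, 251.5]
ee_rot: [0.0, 0.75, 0.662, 0.0]
force: [0.0, -0.2, 0.2]
grip_width: 1.002
grip_force: 0.0
[[256.4 184.2]]
((254.1316375732422, 272.837890625), (58.887229919433594, 62.29561996459961), 0.7373220920562744) [ 566.  -482.8   42. ] [ 564.1 -497.4   18. ] 2878.0
((254.15725708007812, 272.0018310546875), (6.269017219543457, 12.515642166137695), 92.47966766357422) [ 566.2 -481.6   42. ] [ 564.3 -496.1   18. ] 60.0
((254.99488830566406, 255.5168914794922), (9.123368263244629, 30.684965133666992), 91.26318359375) [ 570.1 -459.    42. ] [ 568.5 -472.    18. ] 211.0
((257.33966064453125, 184.07867431640625), (43.79111862182617, 47.38984298706055), 80.54208374023438) [ 584.1 -369.    42. ] [ 583.5 -375.8   18. ] 67.5
((257.21502685546875, 182.53048706054688), (13.847284317016602, 14.699685096740723), 77.2046890258789) [ 584.2 -367.1   42. ] [ 583.6 -373.9   18. ] 48.0
((257.11907958984375, 208.53329467773438), (62.83103942871094, 100.27857208251953), 179.78997802734375) [ 580.2 -398.5   42. ] [ 579.3 -407.4   18. ] 50.0
[ 585.1 -342.1  251.2]
```

View pics/w2.png

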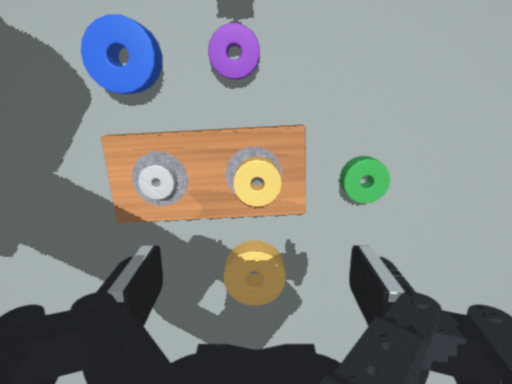

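```bash
python3 -m inch '-13 1.2 20 0 0 0;-13 1.2 30 0 0 0;0 0 38 0 0 0;0 0 38 0 0 0;0 0 36 0 0 0;0 0 25 0 0 0;0 0 15 0 0 0;0 0 15 0 0 0;0 0 10 0 0 0;0 0 4 0 0 0' && python3 -m inch '0 0 0 0 0 0;0 0 0 0 0 0;0 0 0 0 0 0;0 0 0 0 0 0;0 0 0 0 0 0;0 0 0 0 0 0;0 0 0 0 0 0;0 0 0 0 0 0;0 0 0 0 0 0;0 0 0 0 0 0' 0 40
```

```text
time_s: 5.25
eef_pos: [583.6, -368.1, 18.2]
ee_rot: [-0.001, 0.75, 0.661, -0.0]
force: [-0.3, 0.1, -0.3]
grip_width: 1.0
grip_force: 0.0
time_s: 6.08
eef_pos: [584.4, -368.9, 21.4]
ee_rot: [0.001, 0.75, 0.661, -0.0]
force: [-2.9, 1.7, 5.7]
grip_width: 0.641
grip_force: 42.7
```

```bash
python3 -m inch '0 0 -5 0 0 0;0 0 -15 0 0 0;0 0 -25 0 0 0;0 0 -35 0 0 0;0 0 -35 0 0 0;0 0 -30 0 0 0;0 0 -15 0 0 0;20 0 0 0 0 0;38 -2 0 0 0 0;39 -2 0 0 0 0' && python3 -m inch '39 -2 0 0 0 0;39 -2 0 0 0 0;39 -2 0 0 0 0;39 -2 0 0 0 0;39 -2 0 0 0 0;39 -2 0 0 0 0;39 -2 0 0 0 0;38 -0.7 0 0 0 0;24 0 0 0 0 0;9.5 0 0 0 0 0' && python3 -m inch '0 0 0 0 0 0;0 0 0 0 0 0;0 0 0 0 0 0;0 0 0 0 0 0;0 0 0 0 0 0;0 0 0 0 0 0;0 0 0 0 0 0;0 0 0 0 0 0;0 0 0 0 0 0;0 0 0 0 0 0'; python3 - <<'E'
from h import *
np.set_printoptions(precision=1,suppress=True)
s=ctrl.sense();print(s['eef_pos'],s['ee_rot'],s['force'],tool([628.4,132.1,178]))
c=cap('wrist','w3')
print(proj(c,[[628.4,132.1,137.5],[629,132.7,95.6]]))
import pickle; pickle.dump(c,open('w3.pkl','wb'))
E
```

```text
time_s: 6.92
eef_pos: [591.7, -271.4, 179.3]
ee_rot: [-0.0, 0.751, 0.66, -0.0]
force: [0.8, -0.0, -4.3]
grip_width: 0.644
grip_force: 44.0
time_s: 7.75
eef_pos: [620.6, 75.6, 179.6]
ee_rot: [-0.001, 0.749, 0.663, 0.0]
force: [-0.6, -0.3, -3.3]
grip_width: 0.642
grip_force: 44.0
time_s: 8.58
eef_pos: [621.0, 71.8, 179.7]
ee_rot: [-0.0, 0.75, 0.661, -0.0]
force: [-0.3, -0.4, -5.2]
grip_width: 0.642
grip_force: 44.0
[621.   71.8 179.7] [-0.   0.8  0.7 -0. ] [-0.3 -0.4 -5.2] [60.8 -0.2  1.7]
[[255.4 116.4]
 [256.1 110.9]]
```

View pics/w3.png

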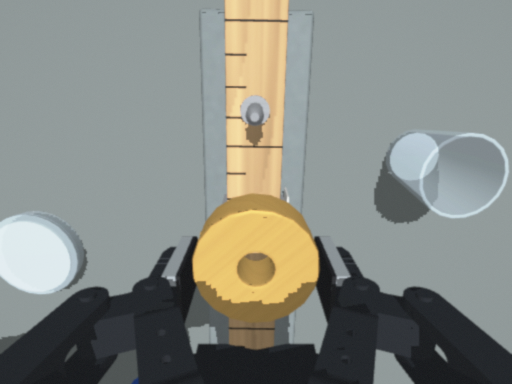

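```bash
python3 - <<'E'
from h import *
import pickle
np.set_printoptions(precision=1,suppress=True)
c=pickle.load(open('w3.pkl','rb')); im=c['image']
h=cv2.cvtColor(im,cv2.COLOR_RGB2HSV)
cr=im[235:300,220:295]; print(h[245:292:3,256])
v=cv2.cvtColor(cr,cv2.COLOR_RGB2GRAY)
for y in range(253,290,4): print(y,h[y,228:284:3,2])
print('guess',plane(c,(256,268.5),200.3), ctrl.sense()['eef_pos'])
# peg: low saturation on beam
m=cv2.inRange(h,(0,0,60),(180,60,255)); k=np.zeros_like(m); k[90:130,236:276]=m[90:130,236:276]
M=cv2.moments(k,True); print(M['m10']/M['m00'],M['m01']/M['m00'],M['m00'])
o=np.hstack([cv2.resize(x,(400,400),interpolation=2) for x in (im[85:135,230:280],im[240:300,226:286])]); cv2.imwrite('pics/w3c.png',o[...,::-1])
E
```

```text
[[ 21 133 234]
 [ 21 133 234]
 [ 20 129 227]
 [ 17  95 134]
 [ 17  95 131]
 [ 19 116 138]
 [ 19 136 172]
 [ 19 139 172]
 [ 19 138 175]
 [ 20 140 173]
 [ 19 135 177]
 [ 19 137 177]
 [ 19 137 180]
 [ 19 138 188]
 [ 22 130 240]
 [ 21 131 236]]
253 [232 233 233 233 231 232 221 179 165 161 157 154 211 228 230 232 233 233
 234]
257 [233 235 231 232 227 163 132 126 134 130 129 123 125 154 207 231 234 234
 235]
261 [233 232 234 226 144 154 161 169 165 164 164 169 163 156 130 198 234 234
 232]
265 [234 235 234 185 145 158 163 169 174 174 173 171 167 159 146 133 227 231
 232]
269 [235 235 235 166 150 160 168 170 171 174 175 173 169 160 147 133 221 233
 234]
273 [237 236 234 190 153 162 169 174 175 174 173 170 167 160 149 140 232 233
 235]
277 [235 236 236 232 171 167 169 175 178 178 176 174 169 160 158 219 235 234
 233]
281 [235 235 234 234 235 195 177 174 178 179 181 176 173 182 225 235 233 233
 233]
285 [234 233 235 236 236 238 237 215 203 200 207 215 235 239 235 232 234 232
 231]
289 [235 235 236 237 236 236 234 234 237 238 238 238 236 234 234 233 231 232
 233]
guess [621.2  73.  200.3] [621.   71.8 179.8]
254.49322493224932 110.21409214092141 738.0
```

View pics/w3c.png

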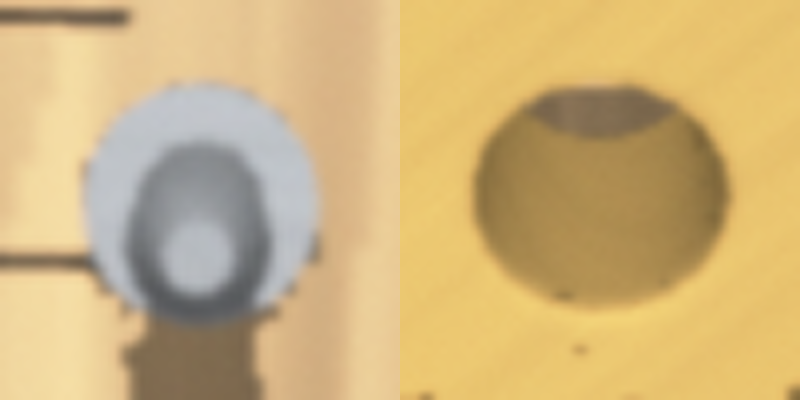

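```bash
python3 - <<'E'
from h import *
import pickle
np.set_printoptions(precision=2,suppress=True)
c=pickle.load(open('w3.pkl','rb'))
t=plane(c,(254.25,117),137.3)
for z in(199,200.3,202):
    hh=plane(c,(255.65,269.1),z); s=ctrl.sense(); q=s['ee_rot']
    d=t-hh; d[2]=0; print(t,hh,d,R.from_quat([q[1],q[2],q[3],q[0]]).inv().apply(d))
for z in(92,95.6): print('foot',plane(c,(230+200/8-.5,85+203/8-.5),z))
E
```

```text
[627.73 131.84 137.3 ] [620.92  72.   199.  ] [ 6.81 59.84  0.  ] [60.22 -0.75 -0.  ]
[627.73 131.84 137.3 ] [621.01  72.77 200.3 ] [ 6.72 59.07  0.  ] [59.44 -0.74 -0.  ]
[627.73 131.84 137.3 ] [621.14  73.78 202.  ] [ 6.59 58.06  0.  ] [58.43 -0.74 -0.  ]
foot [627.96 133.33  92.  ]
foot [628.   133.52  95.6 ]
```

```bash
python3 -m inch '15 -0.2 0 0 0 0;25 -0.3 0 0 0 0;15 -0.2 0 0 0 0;4.6 0 0 0 0 0;0 0 10 0 0 0;0 0 12 0 0 0;0 0 8 0 0 0;0 0 5 0 0 0;0 0 0 0 0 0;0 0 0 0 0 0' && python3 -m inch '0 0 2 0 0 0;0 0 2 0 0 0;0 0 2 0 0 0;0 0 2 0 0 0;0 0 2 0 0 0;0 0 2 0 0 0;0 0 2 0 0 0;0 0 0 0 0 0;0 0 0 0 0 0;0 0 0 0 0 0'; python3 - <<'E'
from h import *
import pickle
c=cap('wrist'); s=cap('scene')
cv2.imwrite('pics/w4.png',np.hstack([cv2.resize(c['image'][150:350,156:356],(400,400)),cv2.resize(s['image'][130:190,270:330],(400,400),interpolation=2)])[...,::-1])
print(ctrl.sense()['force'],ctrl.sense()['wrist_torque'])
E
```

```text
time_s: 9.47
eef_pos: [627.8, 130.6, 144.7]
ee_rot: [0.0, 0.75, 0.661, -0.0]
force: [-0.5, 0.2, -4.4]
grip_width: 0.642
grip_force: 44.0
time_s: 10.3
eef_pos: [627.8, 131.0, 130.9]
ee_rot: [0.0, 0.75, 0.661, 0.0]
force: [0.3, 0.1, -3.6]
grip_width: 0.643
grip_force: 44.0
[-0.70648115 -0.9564083  -4.17879686] [-0.01127042  0.01228731 -0.0071154 ]
```

View pics/w4.png

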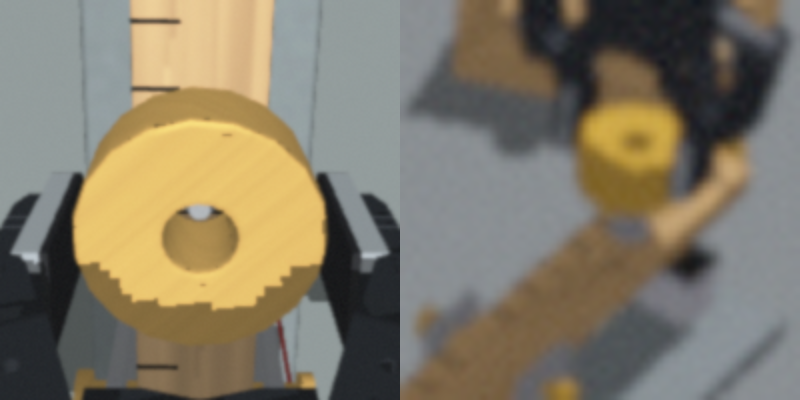

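The peg tip is visible inside the hole and the force shows only the ring's weight; lowering on.

```bash
python3 -m inch '0.2 0 3 0 0 0;0.2 0 3 0 0 0;0.2 0 3 0 0 0;0.2 0 3 0 0 0;0.2 0 3 0 0 0;0 0 3 0 0 0;0 0 3 0 0 0;0 0 2 0 0 0;0 0 0 0 0 0;0 0 0 0 0 0' && python3 -m inch '0 0 2 0 0 0;0 0 2 0 0 0;0 0 2 0 0 0;0 0 2 0 0 0;0 0 2 0 0 0;0 0 2 0 0 0;0 0 0 0 0 0;0 0 0 0 0 0;0 0 0 0 0 0;0 0 0 0 0 0'
```

```text
time_s: 11.23
eef_pos: [627.9, 132.0, 107.7]
ee_rot: [-0.0, 0.75, 0.661, -0.0]
force: [-0.3, 0.3, -5.1]
grip_width: 0.644
grip_force: 44.0
time_s: 12.07
eef_pos: [628.0, 132.0, 95.9]
ee_rot: [0.0, 0.75, 0.661, 0.0]
force: [0.4, -0.0, -5.2]
grip_width: 0.643
grip_force: 44.0
```

```bash
python3 -m inch '0 0 0 0 0 0;0 0 0 0 0 0;0 0 0 0 0 0;0 0 0 0 0 0;0 0 0 0 0 0;0 0 -5 0 0 0;0 0 -15 0 0 0;0 0 -30 0 0 0;0 0 -35 0 0 0;0 0 -35 0 0 0' 1 && python3 -m inch '0 0 -30 0 0 0;0 0 -15 0 0 0;0 0 0 0 0 0;0 0 0 0 0 0;0 0 0 0 0 0;0 0 0 0 0 0;0 0 0 0 0 0;0 0 0 0 0 0;0 0 0 0 0 0;0 0 0 0 0 0'; python3 - <<'E'
from h import *
import pickle
np.set_printoptions(precision=1,suppress=True)
c=cap('wrist'); s=cap('scene'); t=cap('top'); pickle.dump((c,s,t),open('c2.pkl','wb'))
A=c['image'][100:350,131:381]; B=s['image'][130:220,235:325]
cv2.imwrite('pics/w5.png',np.hstack([cv2.resize(A,(400,400)),cv2.resize(B,(400,400),interpolation=2)])[...,::-1])
f=lambda p:plane(t,p,107); print(ctrl.sense()['eef_pos'],tool([503.5,368,300]))
E
```

```text
time_s: 12.9
eef_pos: [627.5, 132.0, 217.5]
ee_rot: [-0.0, 0.75, 0.661, -0.0]
force: [0.3, -0.8, -0.1]
grip_width: 1.0
grip_force: 0.0
time_s: 13.73
eef_pos: [627.9, 132.0, 260.5]
ee_rot: [-0.0, 0.75, 0.661, -0.0]
force: [0.1, -0.2, 0.3]
grip_width: 1.002
grip_force: 0.0
[627.9 132.  260.7] [ 218.5 -153.   -39.3]
```

View pics/w5.png

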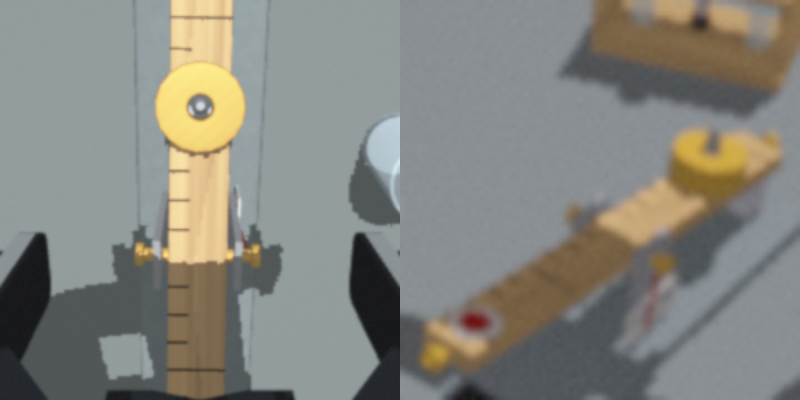

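The brass ring is flat on the beam around the peg, with the peg arm down and the red spot up. Next, the meter.

```bash
python3 -m inch '15 -10 -20 0 0 0;29 -20 -20 0 0 0;31 -22 0 0 0 0;31 -22 0 0 0 0;31 -22 0 0 0 0;31 -22 0 0 0 0;31 -22 0 0 0 0;18 -13 0 0 0 0;0 0 0 0 0 0;0 0 0 0 0 0' && python3 -m inch '0 0 0 0 0 0;0 0 0 0 0 0;0 0 0 0 0 0;0 0 0 0 0 0;0 0 0 0 0 0;0 0 0 0 0 0;0 0 0 0 0 0;0 0 0 0 0 0;0 0 0 0 0 0;0 0 0 0 0 0'; python3 - <<'E'
from h import *
np.set_printoptions(precision=1,suppress=True)
print(ctrl.sense()['eef_pos'])
c=cap('wrist','w6'); im=c['image']; g=im.max(2)
u=proj(c,[504,368,205])[0]; print('pred',u, 'collar',proj(c,[503,367,101]))
x,y=u.astype(int); d=(g<60).astype(np.uint8)
n,l,s,ce=cv2.connectedComponentsWithStats(d)
for i in range(1,n):
    if s[i,4]>150: print(s[i],ce[i])
h=cv2.cvtColor(im,cv2.COLOR_RGB2HSV); m=cv2.inRange(h,(22,150,60),(35,255,255)); n,l,s,ce=cv2.connectedComponentsWithStats(m)
for i in range(1,n):
    if s[i,4]>80: print('Y',s[i],ce[i])
E
```

```text
time_s: 14.72
eef_pos: [502.8, 367.2, 300.8]
ee_rot: [0.0, 0.75, 0.662, -0.0]
force: [0.2, -1.4, -1.0]
grip_width: 0.998
grip_force: 0.0
time_s: 15.55
eef_pos: [503.3, 366.5, 300.8]
ee_rot: [-0.0, 0.75, 0.661, 0.0]
force: [-0.7, 0.7, 0.4]
grip_width: 0.999
grip_force: 0.0
[503.3 366.5 300.8]
pred [256.2 189.3] collar [[255.1 162.4]]
[238 143  36  28 360] [255.6 153.7]
[240 170  32  34 835] [255.9 186.8]
[    0   246   512   138 31412] [255.8 341.8]
Y [243 150  27  25 420] [255.6 162.2]
```

```bash
python3 -m inch '2 0 10 0 0 0;0 0 25 0 0 0;0 0 35 0 0 0;0 0 35 0 0 0;0 0 25 0 0 0;0 0 15 0 0 0;0 0 9 0 0 0;0 0 0 0 0 0;0 0 0 0 0 0;0 0 0 0 0 0' && python3 -m inch '0 0 0 0 0 0;0 0 0 0 0 0;0 0 0 0 0 0;0 0 0 0 0 0;0 0 0 0 0 0;0 0 0 0 0 0;0 0 0 0 0 0;0 0 0 0 0 0;0 0 0 0 0 0;0 0 0 0 0 0' 0 60 && python3 -m inch '0 0 -3 0 0 0;0 0 -8 0 0 0;0 0 -15 0 0 0;0 0 -25 0 0 0;0 0 -30 0 0 0;0 0 -30 0 0 0;0 0 -25 0 0 0;0 0 -14 0 0 0;0 0 0 0 0 0;0 0 0 0 0 0'
```

```text
time_s: 16.43
eef_pos: [504.1, 368.8, 148.1]
ee_rot: [0.0, 0.75, 0.661, 0.001]
force: [0.1, -0.4, -0.7]
grip_width: 0.998
grip_force: 0.0
time_s: 17.27
eef_pos: [503.8, 368.5, 147.1]
ee_rot: [0.0, 0.75, 0.661, 0.0]
force: [0.2, 0.2, 3.3]
grip_width: 0.28
grip_force: 58.7
time_s: 18.1
eef_pos: [503.5, 368.5, 296.6]
ee_rot: [0.0, 0.75, 0.661, 0.0]
force: [-0.1, -1.1, -1.3]
grip_width: 0.279
grip_force: 58.9
```

```bash
python3 -m inch '-15 5 0 0 0 0;-30 9 0 0 0 0;-36 11 0 0 0 0;-36 11 0 0 0 0;-36 11 0 0 0 0;-36 11 0 0 0 0;-36 11 0 0 0 0;-36 12 0 0 0 0;-36 12 0 0 0 0;-36 12 0 0 0 0' && python3 -m inch '-36 12 0 0 0 0;-36 11 0 0 0 0;-36 11 0 0 0 0;-22 7 0 0 0 0;-12 3 0 0 0 0;0 0 0 0 0 0;0 0 0 0 0 0;0 0 0 0 0 0;0 0 0 0 0 0;0 0 0 0 0 0'; python3 - <<'E'
from h import *
import pickle
np.set_printoptions(precision=1,suppress=True)
s=ctrl.sense();print(s['eef_pos'],s['force'],tool([591.8,-121.8,s['eef_pos'][2]]))
C=[cap(n) for n in('wrist','scene','top')]; pickle.dump(C,open('c3.pkl','wb'))
for c in C:
    hs=cv2.cvtColor(c['image'],cv2.COLOR_RGB2HSV)
    u=proj(c,[592,-119.7,121])[0]; e=s['eef_pos']
    print('spot pred',u,'foot pred',proj(c,[e[0],e[1],e[2]-132])[0],'cap',proj(c,[e[0],e[1],e[2]+58])[0])
    m=cv2.inRange(hs,(0,150,60),(5,255,255))|cv2.inRange(hs,(172,150,60),(180,255,255));x,y=u.astype(int)
    k=np.zeros_like(m);k[max(0,y-25):y+25,x-25:x+25]=m[max(0,y-25):y+25,x-25:x+25];M=cv2.moments(k,True)
    if M['m00']: p=(M['m10']/M['m00'],M['m01']/M['m00']);print('red',M['m00'],p,plane(c,p,121))
o=[]
for c,(x,y),w in((C[0],(160,130),192),(C[1],(205,140),90)):
    o.append(cv2.resize(c['image'][y:y+w,x:x+w],(400,400),interpolation=2))
cv2.imwrite('pics/w7.png',np.hstack(o)[...,::-1])
E
```

```text
time_s: 18.93
eef_pos: [565.4, 23.2, 295.0]
ee_rot: [-0.001, 0.75, 0.661, -0.001]
force: [1.3, -0.6, -0.3]
grip_width: 0.28
grip_force: 58.9
time_s: 19.77
eef_pos: [591.8, -120.2, 296.9]
ee_rot: [0.0, 0.75, 0.662, 0.0]
force: [0.0, 0.1, -1.4]
grip_width: 0.277
grip_force: 58.9
[ 591.8 -120.2  296.9] [ 0.   0.1 -1.4] [-1.6  0.2 -0. ]
spot pred [255.6 167.3] foot pred [255.5 179.1] cap [256.1 333.8]
red 218.0 (255.58256880733944, 165.45871559633028) [ 592.2 -117.8  121. ]
spot pred [250.9 202.6] foot pred [250.2 191.4] cap [248.  134.1]
red 7.0 (251.28571428571428, 201.57142857142858) [ 590.8 -115.6  121. ]
spot pred [288.3 170.4] foot pred [289.8 168.6] cap [297.6 157.8]
```

```bash
python3 -m inch '0 0 5 0 0 0;0 0 10 0 0 0;0 0 10 0 0 0;0 0 6 0 0 0;0 0 3 0 0 0;0 0 0 0 0 0;0 0 0 0 0 0;0 0 0 0 0 0;0 0 0 0 0 0;0 0 0 0 0 0'; python3 - <<'E'
from h import *
s=ctrl.sense();print(s['force'])
C=[cap(n) for n in('wrist','scene')];e=s['eef_pos']
for c in C: print('spot',proj(c,[592,-119.7,121])[0],'foot',proj(c,[e[0],e[1],e[2]-132.3])[0])
o=[cv2.resize(c['image'][y:y+w,x:x+w],(400,400),interpolation=2) for c,(x,y),w in((C[0],(196,110),120),(C[1],(215,160),70))]
cv2.imwrite('pics/w7.png',np.hstack(o)[...,::-1])
E
```

```text
time_s: 20.75
eef_pos: [591.9, -121.5, 263.1]
ee_rot: [0.0, 0.75, 0.661, 0.0]
force: [0.4, -0.1, -0.9]
grip_width: 0.281
grip_force: 58.9
[ 0.40820076 -0.06777717 -0.89398318]
spot [255.31244052 174.23775297] foot [255.42844384 178.95420148]
spot [250.8506152  202.61687074] foot [250.35856036 200.53955694]
```

View pics/w7.png

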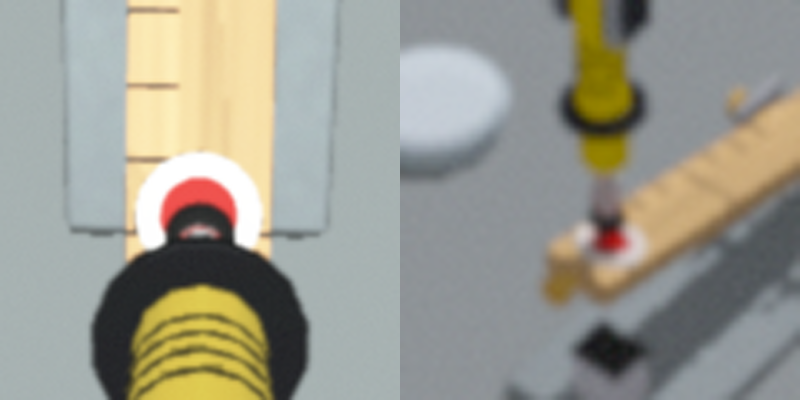

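```bash
python3 -m inch '0 0 2 0 0 0;0 0 2 0 0 0;0 0 3 0 0 0;0 0 3 0 0 0;0 0 3 0 0 0;0 0 3 0 0 0;0 0 3 0 0 0;0 0 2 0 0 0;0 0 0 0 0 0;0 0 0 0 0 0' && python3 -m inch '0 0 2 0 0 0;0 0 2 0 0 0;0 0 2 0 0 0;0 0 2 0 0 0;0 0 2 0 0 0;0 0 2 0 0 0;0 0 2 0 0 0;0 0 2 0 0 0;0 0 0 0 0 0;0 0 0 0 0 0' && python3 -m inch '0 0 2 0 0 0;0 0 2 0 0 0;0 0 2 0 0 0;0 0 2 0 0 0;0 0 2 0 0 0;0 0 0 0 0 0;0 0 0 0 0 0;0 0 0 0 0 0;0 0 0 0 0 0;0 0 0 0 0 0'; python3 - <<'E'
from h import *
import pickle
np.set_printoptions(precision=1,suppress=True)
f=[]
C=[]
for i in range(12):
    C.append(cap(('wrist','scene','top')[i%3])); f.append(ctrl.sense()['force'])
pickle.dump(C[:3],open('c4.pkl','wb')); F=np.mean(f,0); e=ctrl.sense()['eef_pos']; print(F,np.std(f,0),e)
fz=F[2]+1.1; print('foot z est',e[2]-132.3+5*fz)
E
```

```text
time_s: 21.68
eef_pos: [591.8, -121.5, 241.9]
ee_rot: [0.0, 0.75, 0.661, 0.0]
force: [-0.5, 0.1, 1.8]
grip_width: 0.279
grip_force: 58.9
time_s: 22.52
eef_pos: [591.8, -121.5, 225.7]
ee_rot: [0.0, 0.75, 0.661, -0.0]
force: [-1.0, -0.9, 2.1]
grip_width: 0.276
grip_force: 59.0
time_s: 23.35
eef_pos: [591.8, -121.5, 215.8]
ee_rot: [0.0, 0.75, 0.661, 0.0]
force: [-0.0, -1.3, 2.2]
grip_width: 0.277
grip_force: 58.9
[-0.3 -1.8  2.5] [0.3 0.5 0.5] [ 591.8 -121.5  215.8]
foot z est 101.46063831469587
```

```bash
python3 -m inch '0 0 2 0 0 0;-0.5 0 2 0 0 0;-0.5 0 2 0 0 0;-0.5 0 1.5 0 0 0;-0.5 0 0 0 0 0;0 0 0 0 0 0;0 0 0 0 0 0;0 0 0 0 0 0;0 0 0 0 0 0;0 0 0 0 0 0'; python3 - <<'E'
from h import *
import pickle
np.set_printoptions(precision=1,suppress=True)
f=[]
for i in range(15):
    c=cap('scene'); f.append(ctrl.sense()['force'])
pickle.dump(c,open('c5.pkl','wb')); F=np.mean(f,0); e=ctrl.sense()['eef_pos']; print(F,np.std(f,0),e,'foot z est',e[2]-132.3+5*(F[2]+.95))
I={'t.025':pickle.load(open('c0.pkl','rb'))[1],'t-.18':pickle.load(open('c2.pkl','rb'))[1],'prev':pickle.load(open('c4.pkl','rb'))[1],'now':c}
ydir=np.array([-.143*-1,.99,0]); piv=np.array([613.9,29.9,85])
def pt(y,z,t): return piv+ydir*(y*np.cos(t)-z*np.sin(t))+np.array([0,0,y*np.sin(t)+z*np.cos(t)])
for t in(.025,-.18,-.045,0,.045): print(t,'knob~',proj(c,pt(-190,0,t))[0],'brass top',proj(c,pt(105,32,t))[0])
for k,c in I.items():
    h=cv2.cvtColor(c['image'],cv2.COLOR_RGB2HSV).astype(int)
    # brass ring: yellow saturated; knob: most saturated near left end
    for nm,(x0,y0,x1,y1) in(('knob',(228,195,250,232)),('brass',(285,140,325,185))):
        hh=h[y0:y1,x0:x1]; m=((hh[...,0]>=16)&(hh[...,0]<=30)&(hh[...,1]>(165))&(hh[...,2]>70)).astype(np.uint8)
        n,l,s,ce=cv2.connectedComponentsWithStats(m)
        if n>1: i=1+np.argmax(s[1:,4]); print(k,nm,s[i],ce[i]+[x0,y0])
E
```

```text
time_s: 24.78
eef_pos: [591.5, -123.3, 208.3]
ee_rot: [-0.0, 0.75, 0.661, 0.0]
force: [1.0, -0.4, 1.5]
grip_width: 0.278
grip_force: 58.9
[0.  0.4 2.4] [0.7 0.4 0.4] [ 591.5 -123.5  208.3] foot z est 92.50036576691298
0.025 knob~ [242.3 220.2] brass top [304.1 158.9]
-0.18 knob~ [242.4 210.3] brass top [304.5 163.4]
-0.045 knob~ [242.1 217.1] brass top [304.4 160.3]
0 knob~ [242.2 219.1] brass top [304.2 159.4]
0.045 knob~ [242.3 221.1] brass top [304.  158.5]
t.025 knob [14 25  3  2  3] [243.  220.7]
t-.18 knob [13 14  3  3  8] [242.1 210.1]
t-.18 brass [ 12  22  15  11 100] [304.  167.7]
prev knob [20  1  2  6 10] [248.5 198.5]
prev brass [13 18 14 13 92] [304.3 165.1]
now knob [20  4  2  5  9] [248.6 200.8]
now brass [13 18 14 12 92] [304.1 163.9]
```

```bash
python3 -m inch '0 0 0 0 0 0;0 0 0 0 0 0;0 0 0 0 0 0;0 0 0 0 0 0;0 0 0 0 0 0;0 0 0 0 0 0;0 0 0 0 0 0;0 0 0 0 0 0;0 0 0 0 0 0;0 0 0 0 0 0'; python3 - <<'E'
from h import *
import pickle
c0=pickle.load(open('c0.pkl','rb'))[1]; c2=pickle.load(open('c2.pkl','rb'))[1]; c=cap('scene')
g=lambda q:q['image'][200:232,232:248]
# knob row profile: saturation in window
for nm,q in(('.025',c0),('-.18',c2),('now',c)):
    h=cv2.cvtColor(q['image'],cv2.COLOR_RGB2HSV); m=(h[200:235,236:248,1]>120)
    r=np.where(m.any(1))[0]+200; print(nm,r.min() if len(r) else 0,r.max() if len(r) else 0,np.argwhere(m).mean(0)+[200,236])
w=cap('wrist'); h=cv2.cvtColor(w['image'],cv2.COLOR_RGB2HSV); e=ctrl.sense()['eef_pos']
m=cv2.inRange(h,(0,0,150),(180,50,255)); u=proj(w,[591.5,-123.6,93])[0]; x,y=u.astype(int)
k=np.zeros_like(m);k[y-30:y+5,x-30:x+30]=m[y-30:y+5,x-30:x+30]; ys,xs=np.where(k); 
print('spot pred',u,'ringtop',ys.min(),'pred',proj(w,[[593.9,-106.8,93],[589.1,-140.4,93]]),'x',xs.min(),xs.max())
E
```

```text
time_s: 26.37
eef_pos: [591.5, -123.4, 208.3]
ee_rot: [-0.0, 0.75, 0.661, 0.0]
force: [-0.3, 1.4, 1.7]
grip_width: 0.28
grip_force: 58.9
.025 217 222 [219.66666667 243.5       ]
-.18 207 212 [209.42857143 242.94285714]
now 200 221 [216.7 243.6]
spot pred [255.54208106 184.44593075] ringtop 154 pred [[255.88416026 164.59401549]
 [255.21239713 203.57851018]] x 225 284
```

```bash
python3 -c "
from rig import ctrl
print(ctrl.finish_job())"
```

```text
the job is handed in; nothing more can be done
None
```

I handed the job in: the brass weight is down on the peg, and the meter is gripped upright on the red spot pressing about 3.3 N. The beam measured level, within about 0.01 rad, and the judge's verdict was not shown.

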